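# Bolt the light-kit case shut over its spring safety catch

### The arm

A 6-joint arm with a two-finger parallel gripper is mounted at the origin on the work surface. World frame = base frame: x ahead of the robot, y to its left, z up, the work surface at z = 0. Lengths are in m, angles in degrees, forces in N, time in s.
With the tool pointing down it reaches from about 0.325 to 0.85 m from the base axis. Payload 15.5 kg.
Tool frame: the origin (TCP) lies at the very end of the fingers, on their centre line; the grasp point (between the pads) lies arm.grip_depth behind it (arm.grip_depth is the distance from the TCP to the grasp point, in m); z points along the fingers, y is the line along which they close (so a half turn about z gives the same grasp; the last joint's range is limited). The gripper opens to 91 mm and grips with 3 to 60 N. Pads are 32 mm wide; open, the fingers measure 118 mm over their backs; the gripper's body (76 mm by 178 mm) begins 60 mm behind the grasp point.
Start: joints at [68.153, 28.281, 77.091, -0, 74.628, -5.472], TCP at [0.176, 0.6, 0.214] pointing down, gripper open.
Joint ranges: [-166.48, 166.48], [-47.26, 123.95], [12.59, 153.08], [-70.14, 250.14], [6.76, 159.57], [-176.63, 176.63]. Speed limits (degrees/s): [108.29, 108.29, 147.25, 172.46, 172.46, 172.46].

### API

Orientations are given as a 3x3 rotation matrix whose columns are the frame's x, y, z axes.
In Python, from rig import arm gives the robot as it stands. Calls block until the motion is done:
- arm.move_to(position, orientation): joint-space move of the TCP to a pose.
- arm.move_l(position, orientation=None, feed=0.15): straight line of the TCP; orientation=None keeps the orientation; feed is the mean speed in m/s.
- arm.move_joints(angles): joint-space move.
- arm.grip(opening): finger opening in m; the grip force is fixed at half the most; returns when the fingers have stopped.
- arm.sleep(seconds).
- arm.solve_ik(position, orientation): joint angles nearest the present ones, or None.
- arm.snapshot(name): name is "side" or "top" or "wrist"; returns the picture (420x560x3 uint8, red, green, blue); there is no depth.
- arm.get_calibration(name): a dict with "intrinsics" (3x3 intrinsics, pixels), "k1" (the pictures are not rectified: a ray, as slopes to the right and down, at radius r is drawn at 1 + k1 r^2 times it, then the intrinsics apply), "cam_to_world" (4x4, takes a point from camera to world coordinates). Camera axes: x right, y down, z forward; pixel columns grow to the right and rows downward; lengths in m; the calibration is good to about 2 mm. A picture is of the moment at which its call begins: read the wrist's pose just before it. get_calibration takes no time and is no camera call; for the wrist camera it gives the pose at the moment of the call.
A pose or a line that the arm cannot do raises arm.Unreachable and nothing moves.
- arm.sign_off(): hands the job in; it is judged then, once.
Readings, each from a call of its own:
- arm.current_t(): time.
- arm.current_joint_positions(): joint angles.
- arm.current_dq(): joint speeds.
- arm.current_tau(): joint torques, N m.
- arm.current_ee_pos(): TCP position.
- arm.current_tool_rot(): TCP orientation.
- arm.current_force(): force on the tool from outside, world axes, zero at the start.
- arm.current_torque(): the same for the moment, N m.
- arm.current_width(): finger opening in m.
- arm.current_grasp_force(): force on a finger pad.
Only numpy, scipy, OpenCV 4.12 (cv2) and the standard library are available. Lean on these libraries where they do the work, as an engineer would, in place of code of your own. Each camera call takes 0.05 s, during which the arm holds its last target. There are 200 camera calls.

### The job

Bolt the lid of the flight case: with one fingertip press the red spring catch all the way down and hold it there while the other fingertip pushes the bolt by its yellow handle fully home into the keeper, then lift both fingers off so that the catch springs back up and locks the bolt. Push lightly, without gripping or forcing anything, keep the catch held for the whole stroke, and leave the things standing on the lid where they are.

Things in the scene. Friction and masses are not known exactly. Their poses are not given: they have to be found in the camera images.
- case: Flight case for studio lights, slate-blue panels, aluminium edges, 340 (its x) by 460 (its y) by 150 mm high, too heavy to move; origin at the centre of its underside, z up. Its flat two-leaf lid is at z = 150 mm; the seam runs along its x axis at y = 0. The slide bolt is on the -y leaf, its keeper on the +y leaf.
- latch: Steel base of the slide bolt, fixed to the lid, 46 wide, 3 thick, from y = -110 to 94 mm. Origin on the lid's surface, on the bolt's centre line, under the rear (-y) face of the drawn handle. +y is the way the bolt slides home, z up. Guide staples, 23 wide and 32 high, stand at y 45 to 55 and 78 to 88, the keeper at y 109 to 121. Between y -30 and 0 nothing is higher than 13 (the catch's tongue).
- catch (a joint): The red spring catch: 0 = up, 0.007 m = fully down, on a stop; it moves straight down. Its spring pushes up with 3 N at the top, 7 N at the bottom. While up, its tooth blocks the bolt; the bolt is free once the catch is 5.5 mm down. In mid-stroke the bar keeps the tooth down; it springs up again only with the bolt home (28.5 mm or more).
- catch_pad (a point): Centre of the top face of the ribbed red catch pad, 26 (latch x) by 66 mm (latch y: from -100 to -34 mm), flat and level, moving with the catch: 24 mm above the lid when up, 17 mm when fully down. Its steel housing is 37 mm wide, 15 mm high, latch y -104 to -30 mm. A fingertip can slide along the pad while holding it down.
- bolt (a joint): The bolt: 0 = drawn, 0.030 m = fully home, on its stop; it has up to 1.5 mm of play while the catch is up. It slides stiffly (1 to 3 N) and stays where it is left.
- bolt_handle (a point): Middle of the top edge of the rear (-y) face of the bolt's handle, 50 mm above the lid; moves with the bolt. The handle is a yellow upright post, 14 mm in diameter, on the rear end of the 14 mm square steel bar (its underside 14.5 mm above the lid); bar end and post make one upright face 14.5 to 50 mm above the lid, to be pushed towards latch +y.
- lens: Black camera lens standing on the keeper (+y) leaf, 66 mm in diameter, 62 mm high, loose; origin at the centre of its underside. Leave alone.
- tape: Roll of grey gaffer tape lying on the keeper (+y) leaf, 92 mm in diameter, 48 mm high, loose; origin at the centre of its underside. Leave alone.
- swatches: Closed colour-swatch fan deck lying beside the bolt on its far (+x) side, 40 by 150 by 22 mm, its length along its y, loose; origin at the centre of its underside. Leave alone.
- trigger: Small grey radio trigger lying beside the bolt on its near (-x) side, 42 by 60 by 33 mm high, loose; origin at the centre of its underside. Leave alone.

How it is judged:
By the outcome, as a careful person would: the job done as asked, in the order asked, and still so for the second after the job is handed in, with the robot touching nothing.
It also fails if it takes over 35 s, if anything falls off the work surface, if the arm or the gripper's body presses on something with over 40 N, if the wrist force passes 120 N, or if a joint passes its speed limit or range.

## Working session

There is one attempt and no reset: what is moved stays moved. The work goes in short steps, each a Python script; the robot and the scene stay as the last script left them, time stands still between calls to the robot, and variables do not carry over. Pictures are saved under pics/ and viewed, at most 10 in all, crops included, and the job is handed in when it is done.

```bash
ls; mkdir -p pics
python3 - <<'E'
from rig import arm
import cv2
for n in("top","side"):
    cv2.imwrite(f"pics/{n}0.png",cv2.resize(arm.snapshot(n),(800,600),interpolation=cv2.INTER_CUBIC)[:,:,::-1])
    c=arm.get_calibration(n);print(n,c)
print(arm.grip_depth,arm.current_t(),arm.current_tool_rot(),arm.current_width(),arm.current_force())
E
```

```text
pics
top {'intrinsics': array([[471.0312623 ,   0.        , 275.58574631],
       [  0.        , 471.0312623 , 210.08527946],
       [  0.        ,   0.        ,   1.        ]]), 'k1': 0.033586789949078474, 'cam_to_world': array([[ 0.02466614, -0.99685183,  0.07535253,  0.52795136],
       [-0.99966856, -0.02403941,  0.00921317,  0.08553604],
       [-0.00737273, -0.07555481, -0.99711439,  0.89919632],
       [ 0.        ,  0.        ,  0.        ,  1.        ]])}
side {'intrinsics': array([[533.61900307,   0.        , 282.54440907],
       [  0.        , 533.61900307, 200.45798439],
       [  0.        ,   0.        ,   1.        ]]), 'k1': 0.03386929438894509, 'cam_to_world': array([[ 0.95912607, -0.16866282,  0.22722245,  0.38404116],
       [-0.28280793, -0.59924506,  0.74894929, -0.52180046],
       [ 0.00984203, -0.78259709, -0.62245074,  0.62976183],
       [ 0.        ,  0.        ,  0.        ,  1.        ]])}
0.0188 0.1 [[-9.59441143e-01  2.81908753e-01 -3.83666661e-04]
 [ 2.81908999e-01  9.59440653e-01 -9.74210405e-04]
 [ 9.34669510e-05 -1.04285663e-03 -9.99999452e-01]] 0.09112965807722938 [-0.44599035  1.16851833  0.10980275]
```

View pics/top0.png

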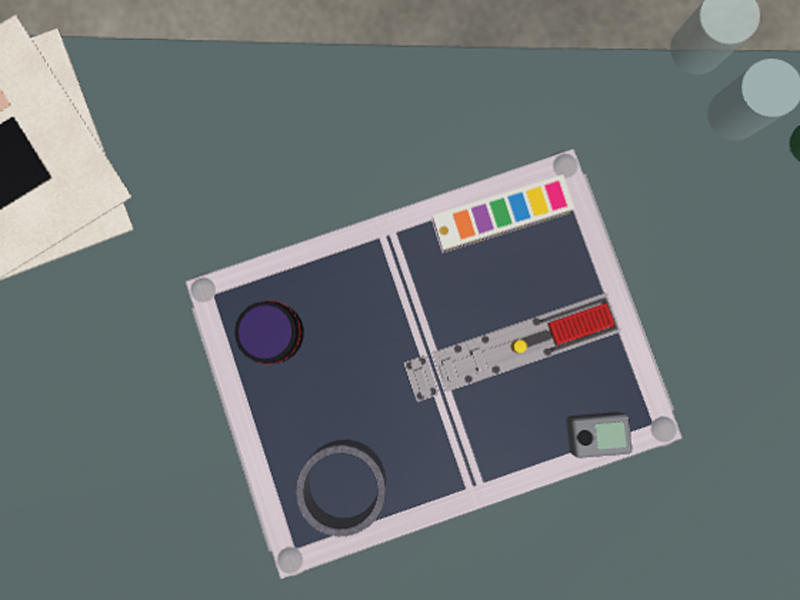

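View pics/side0.png

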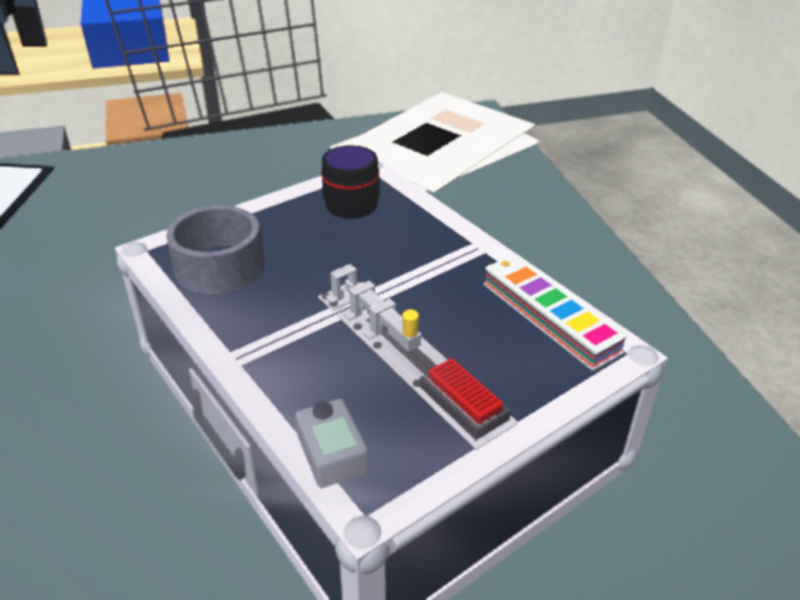

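The top picture shows the bolt with its handle top at (520,346), the pad centre at (582,324) and the keeper at (418,380). The side picture shows the handle top at (411,313) and the pad centre at (467,390). I'll triangulate roughly from these, then look from close by with the wrist camera.

```bash
cat > h.py <<'E'
import numpy as np, cv2
from rig import arm
def ray(c,uv):
    K=c["intrinsics"];p=np.linalg.solve(K,[uv[0],uv[1],1])[:2];q=p.copy()
    for _ in range(20): q=p/(1+c["k1"]*(q@q))
    M=c["cam_to_world"];return M[:3,3],M[:3,:3]@np.array([*q,1.])
def onz(c,uv,z):
    o,d=ray(c,uv);return o+d*(z-o[2])/d[2]
def tri(obs):
    A=np.zeros((3,3));b=np.zeros(3);R=[ray(c,uv) for c,uv in obs]
    for o,d in R:
        d=d/np.linalg.norm(d);P=np.eye(3)-np.outer(d,d);A+=P;b+=P@o
    x=np.linalg.solve(A,b)
    return x,[np.linalg.norm(np.cross(x-o,d/np.linalg.norm(d))) for o,d in R]
def rot(yaw): # latch +y dir = (-sin,cos)
    y=np.array([-np.sin(yaw),np.cos(yaw),0]);z=np.array([0,0,-1.]);return np.column_stack([np.cross(y,z),y,z])
E
python3 - <<'E'
from h import *
T,S=arm.get_calibration("top"),arm.get_calibration("side")
h,e=tri([(T,(520*.7,346*.7)),(S,(411*.7,313*.7))]);print(h,e)
p,e2=tri([(T,(582*.7,324*.7)),(S,(467*.7,390*.7))]);print(p,e2)
d=(h-p)[:2];yaw=np.arctan2(-d[0],d[1]);print(np.degrees(yaw),np.linalg.norm(d))
import pickle
R=rot(yaw);m=(h+p)/2
out=[]
for i,off in enumerate([-0.06,0.06]):
    arm.move_to(np.array([m[0],m[1],0.36])+R[:,1]*off,R)
    arm.sleep(.3)
    c=arm.get_calibration("wrist");im=arm.snapshot("wrist");out.append((c,im))
    cv2.imwrite(f"pics/w{i}.png",cv2.resize(im,(800,600),interpolation=cv2.INTER_CUBIC)[:,:,::-1])
    print(c["cam_to_world"][:3,3],arm.current_ee_pos(),arm.current_force())
pickle.dump(out,open("w.pkl","wb"));print(arm.current_t())
E
```

```text
[ 0.53677706 -0.04013092  0.19835828] [np.float64(0.0003882091247669537), np.float64(0.0003882091247669865)]
[ 0.56330935 -0.11250637  0.16739395] [np.float64(0.0011054100637970222), np.float64(0.001105410063797052)]
20.13254936610268 0.07708546121663945
[ 0.50632863 -0.15558745  0.53070306] [ 0.57072807 -0.13251974  0.35996919] [-0.66527305  0.34110386 -0.15633493]
[ 0.46523054 -0.04370242  0.53055176] [ 0.52958185 -0.02055696  0.35981723] [-0.74362401  0.35874642  0.62522805]
4.3167
```

View pics/w0.png

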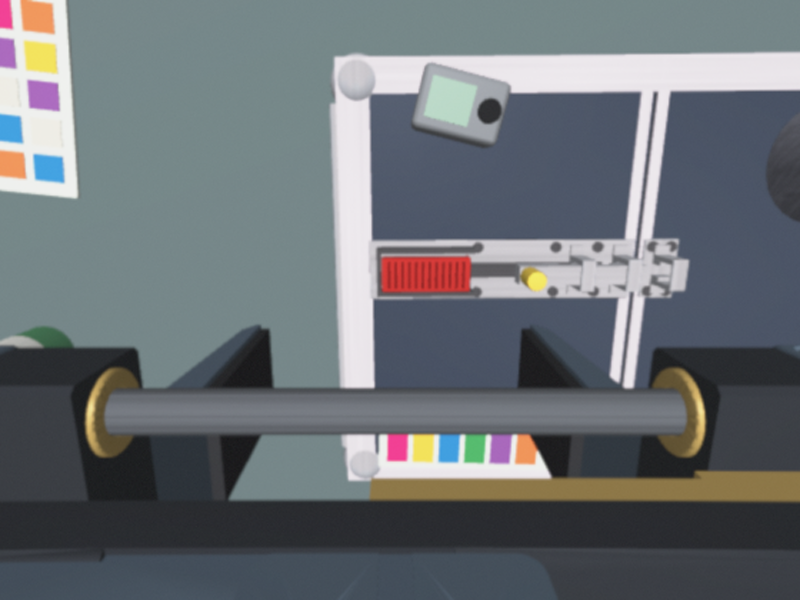

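View pics/w1.png

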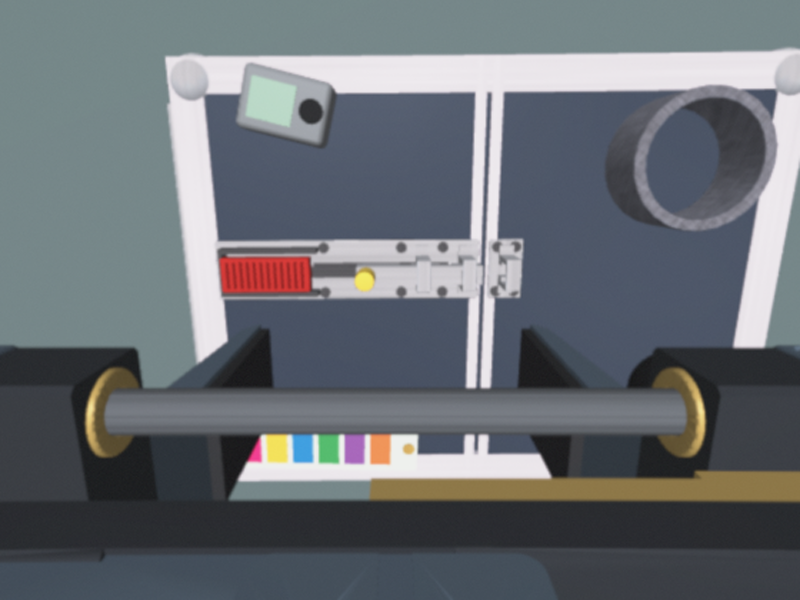

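The first wrist picture has the pad at (381–470, 257–292) and the handle top at (537,280). The second has the pad at (220–311, 257–292) and the handle top at (365,280). Next I'll enlarge the latch in both.

Run:
```python
from h import *
import pickle
out=pickle.load(open("w.pkl","rb"))
ims=[]
for (c,im),x0 in zip(out,(256,144)):
    ims.append(cv2.resize(im[164:214,x0:x0+130],None,fx=6,fy=6,interpolation=cv2.INTER_CUBIC))
cv2.imwrite("pics/crop.png",np.vstack(ims)[:,:,::-1])
```

```text
(no output)
```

View pics/crop.png

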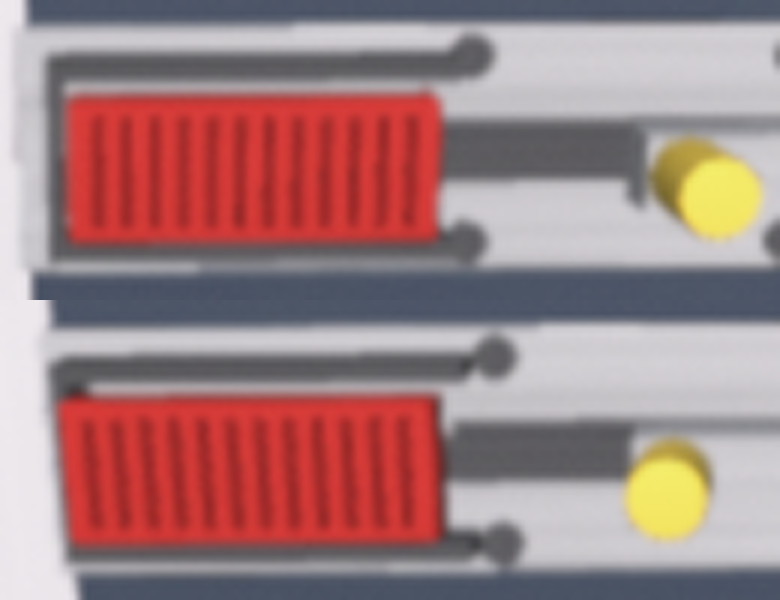

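Run:
```python
from h import *
import pickle
out=pickle.load(open("w.pkl","rb"));c0,c1=out[0][0],out[1][0]
N=lambda u,v,x0:(x0+(u+.5)/6-.5,164+(v+.5)/6-.5)
P={"TL":((66,95),(58,97)),"TR":((438,93),(439,97)),"BL":((68,243),(69,245)),"BR":((438,240),(443,243)),"H":((720,198),(667,198))}
X={}
for k,(a,b) in P.items():
    X[k],e=tri([(c0,N(*a,256)),(c1,N(*b,144))])
    z=.2 if k=="H" else .174
    print(k,X[k].round(4),np.round(e,4),onz(c0,N(*a,256),z).round(4),onz(c1,N(*b,144),z).round(4))
Z={k:(onz(c0,N(*a,256),.2 if k=="H" else .174)+onz(c1,N(*b,144),.2 if k=="H" else .174))/2 for k,(a,b) in P.items()}
pc=sum(Z[k] for k in("TL","TR","BL","BR"))/4
d=(Z["TR"]+Z["BR"]-Z["TL"]-Z["BL"])/2
print("pad len",np.linalg.norm(d),"yaw edges",np.degrees(np.arctan2(-d[0],d[1])),"wid",np.linalg.norm(Z["TL"]-Z["BL"]),np.linalg.norm(Z["TR"]-Z["BR"]))
g=(Z["H"]-pc)[:2];print("H-pad",np.linalg.norm(g),"exp 74; yaw",np.degrees(np.arctan2(-g[0],g[1])),pc,Z["H"])
```

```text
TL [ 0.5623 -0.1457  0.1716] [0. 0.] [ 0.5619 -0.1458  0.174 ] [ 0.5616 -0.1451  0.174 ]
TR [ 0.5401 -0.0836  0.1674] [0.0002 0.0002] [ 0.5393 -0.085   0.174 ] [ 0.5389 -0.0828  0.174 ]
BL [ 0.5868 -0.1365  0.1734] [0. 0.] [ 0.5867 -0.1366  0.174 ] [ 0.5866 -0.1364  0.174 ]
BR [ 0.5641 -0.0745  0.1717] [0.0001 0.0001] [ 0.5636 -0.0751  0.174 ] [ 0.5636 -0.0743  0.174 ]
H [ 0.5371 -0.0399  0.1986] [0.0001 0.0001] [ 0.5371 -0.0403  0.2   ] [ 0.5366 -0.0399  0.2   ]
pad len 0.06574106105913387 yaw edges 20.341411382447085 wid 0.026451669734777746 0.026189932454940966
H-pad 0.07464939051760242 exp 74; yaw 20.305260184365682 [ 0.56277504 -0.11012523  0.174     ] [ 0.53687008 -0.04011477  0.2       ]
```

The pad measures 65.7 × 26.3 mm and lies 74.6 mm from the handle centre, which agrees with the text, and the yaw is 20.3°. Now I'll hover over the start position and check the gap from the side.

```bash
cat >> h.py <<'E'
YAW=np.radians(20.32);R=rot(YAW);D=R[:,1]
O=np.array([.53687,-.04011,.15])-np.array([*(.007*D[:2]),0])
L=lambda y,z: np.array([*(O[:2]+D[:2]*y),.15+z])
F=lambda n=6: np.mean([(arm.sleep(.01),arm.current_force())[1] for _ in range(n)],axis=0)
E
python3 - <<'E'
from h import *
arm.grip(.060);print(arm.current_width())
arm.move_to(L(-.0475,.09),R)
arm.move_l(L(-.0475,.034),R,feed=.1);arm.sleep(.2)
e=arm.current_ee_pos();print((e-L(-.0475,.034))*1e3,F(),arm.current_t())
im=arm.snapshot("side")
cv2.imwrite("pics/s1.png",cv2.resize(im[160:320,220:400],None,fx=3.7,fy=3.7,interpolation=cv2.INTER_CUBIC)[:,:,::-1])
E
```

```text
0.06003339278550646
[ 0.33176122 -0.06141729  0.66392795] [ 0.02301909  0.22419659 -0.10890831] 6.55
```

View pics/s1.png

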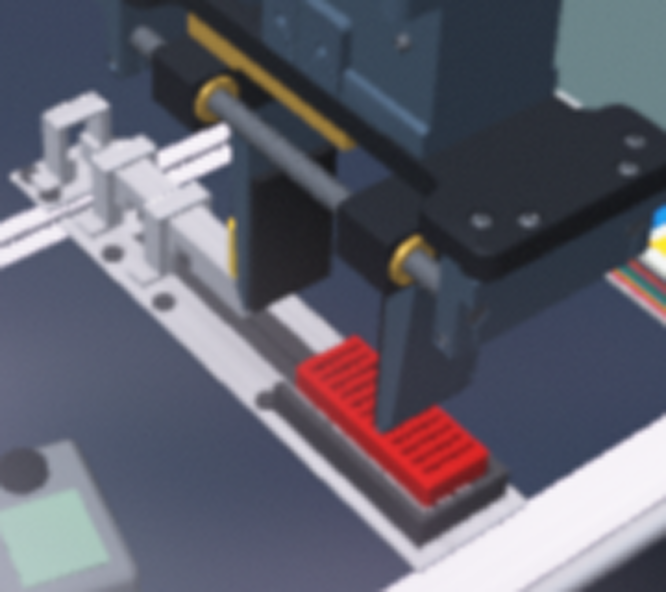

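The picture shows the rear finger centred over the pad and the front finger just behind the yellow handle at (232,250), clear of it. Next I'll press down, watching the force.

Run:
```python
from h import *
f0=F();print(f0)
arm.move_l(L(-.0475,.0262),feed=.04)
z=.0262
while z>.0125:
    z-=.0007
    arm.move_l(L(-.0475,z),feed=.02);f=F(4)-f0;e=arm.current_ee_pos()
    print(round(z*1e3,2),round((e[2]-.15)*1e3,2),f.round(2),round(arm.current_t(),2))
    if f[2]>9.5 or np.abs(f[:2]).max()>6: break
```

```text
[-0.13253551  0.49688116 -0.41505995]
25.5 25.55 [ 0.04 -0.25  0.62] 7.28
24.8 24.78 [ 0.65 -0.53  0.57] 7.56
24.1 24.2 [ 0.27 -0.31  1.9 ] 7.84
23.4 23.47 [ 0.27 -0.45  3.43] 8.12
22.7 22.73 [ 0.46 -1.11  3.82] 8.41
22.0 22.03 [ 1.   -1.34  4.38] 8.69
21.3 21.32 [ 0.94 -1.17  4.71] 8.97
20.6 20.63 [ 1.14 -2.36  4.73] 9.26
19.9 19.95 [ 1.19 -1.97  5.41] 9.54
19.2 19.27 [ 1.11 -2.36  5.79] 9.82
18.5 18.61 [ 1.15 -2.42  6.35] 10.11
17.8 17.92 [ 0.66 -1.62  6.57] 10.39
17.1 17.26 [ 0.67 -2.23  6.94] 10.68
16.4 16.78 [-0.47 -1.49 10.18] 10.96
```

The catch met the finger at about 24 mm and is on its stop at about 16.8 mm with 10 N. Now the stroke.

Run:
```python
from h import *
f0=np.array([-.133,.497,-.415]);z=.0164;y=-.0475;base=[]
while y<-.0475+.0375:
    y+=.0015 if y<-.0475+.030 else .0006
    arm.move_l(L(y,z),feed=.02 );f=F(3)-f0;e=arm.current_ee_pos();fl=f@D
    print(round((y+.0475)*1e3,2),round((e-L(-.0475,z))@D*1e3,2),round((e[2]-.15)*1e3,2),"Fy",round(fl,2),"Fx",round(f@R[:,0],2),"Fz",round(f[2],2),round(arm.current_t(),2))
    if f[2]<8.7: z-=.0002
    if f[2]>13: z+=.0002
    if y+.0475>.012 and y+.0475<.029: base.append(fl)
    if fl<-16 or (len(base)>5 and fl<np.median(base)-5): print("stop",np.median(base));break
```

```text
1.5 0.94 16.86 Fy -4.83 Fx 0.72 Fz 9.32 11.23
3.0 2.36 16.87 Fy -5.3 Fx 0.15 Fz 9.24 11.51
4.5 3.86 16.89 Fy -5.22 Fx -0.26 Fz 9.29 11.78
6.0 5.3 16.92 Fy -4.97 Fx 0.57 Fz 9.45 12.06
7.5 6.73 16.92 Fy -5.41 Fx 0.65 Fz 8.97 12.33
9.0 8.2 16.92 Fy -6.13 Fx 0.26 Fz 8.59 12.61
10.5 9.48 16.86 Fy -7.88 Fx 0.7 Fz 10.28 12.88
12.0 10.98 16.87 Fy -7.06 Fx 0.58 Fz 10.55 13.16
13.5 12.46 16.88 Fy -7.33 Fx 0.57 Fz 10.24 13.43
15.0 13.96 16.89 Fy -6.87 Fx 1.01 Fz 10.66 13.71
16.5 15.44 16.9 Fy -6.78 Fx 0.88 Fz 10.6 13.98
18.0 16.94 16.9 Fy -7.66 Fx 0.37 Fz 10.84 14.26
19.5 18.42 16.92 Fy -6.88 Fx 0.81 Fz 11.37 14.53
21.0 19.94 16.89 Fy -7.17 Fx 0.55 Fz 11.12 14.81
22.5 21.39 16.94 Fy -7.5 Fx 0.8 Fz 11.25 15.08
24.0 22.91 16.94 Fy -7.02 Fx 0.49 Fz 11.42 15.36
25.5 24.37 16.95 Fy -7.67 Fx 0.36 Fz 11.35 15.63
27.0 25.87 16.97 Fy -7.52 Fx 0.54 Fz 11.62 15.91
28.5 27.33 16.94 Fy -7.77 Fx 0.84 Fz 11.07 16.18
30.0 28.86 16.95 Fy -7.88 Fx 0.95 Fz 11.65 16.46
30.6 29.28 16.98 Fy -9.09 Fx 0.48 Fz 11.28 16.73
31.2 29.83 16.98 Fy -9.11 Fx 0.69 Fz 11.19 17.01
31.8 30.47 16.97 Fy -8.79 Fx 1.18 Fz 11.02 17.28
32.4 31.06 16.97 Fy -8.9 Fx 0.78 Fz 10.85 17.56
33.0 31.64 16.99 Fy -8.31 Fx 1.18 Fz 11.07 17.83
33.6 32.25 16.98 Fy -9.18 Fx 0.75 Fz 11.09 18.11
34.2 32.85 16.99 Fy -9.8 Fx 0.75 Fz 11.57 18.38
34.8 33.41 17.01 Fy -8.84 Fx 1.08 Fz 11.09 18.66
35.4 34.04 17.01 Fy -9.1 Fx 1.2 Fz 11.18 18.93
36.0 34.61 16.99 Fy -9.35 Fx 1.08 Fz 10.89 19.21
36.6 34.91 16.98 Fy -12.13 Fx 1.41 Fz 10.24 19.48
37.2 35.12 17.0 Fy -15.21 Fx 1.36 Fz 9.33 19.76
stop -7.248652952604941
```

The force rose sharply at 34.7 mm of travel, which fits the 4–5 mm gap plus the 30 mm stroke, so the bolt is on its stop. I'll ease off the handle slightly with the catch still held, lift straight up and check.

Run:
```python
from h import *
f0=np.array([-.133,.497,-.415]);z=arm.current_ee_pos()[2]-.15-.0006
y=-.0475+.0372
arm.move_l(L(y-.0030,z),feed=.02);f=F()-f0;print(f@D,f[2],arm.current_ee_pos()-L(-.0475,.15))
arm.move_l(L(y-.0030,.030),feed=.04);print(F()-f0)
arm.move_l(L(y-.0030,.12),feed=.12)
arm.move_l(L(-.09,.21),feed=.15)
arm.sleep(.3);print(F()-f0,arm.current_t())
c=arm.get_calibration("wrist");w=arm.snapshot("wrist");s=arm.snapshot("side")
import pickle;pickle.dump((c,w),open("w2.pkl","wb"))
a=cv2.resize(w[60:230,130:400],(800,504),interpolation=cv2.INTER_CUBIC)
cv2.imwrite("pics/w2.png",a[:,:,::-1])
cv2.imwrite("pics/s2.png",cv2.resize(s[90:350,190:470],None,fx=2.3,fy=2.3,interpolation=cv2.INTER_CUBIC)[:,:,::-1])
```

```text
1.6273813050916413 13.088231311825105 [-0.01147813  0.03229675 -0.13303816]
[-0.07385674 -0.17743353  0.18033808]
[0.1602218  0.07602664 0.33160539] 22.8417
```

View pics/w2.png

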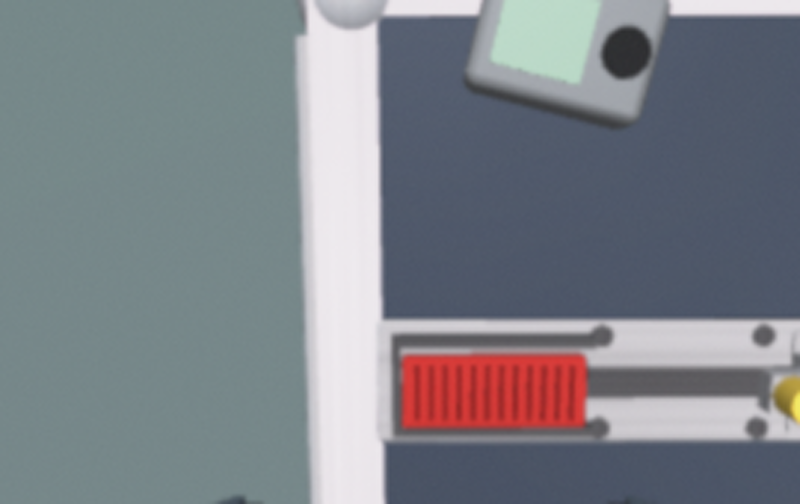

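View pics/s2.png

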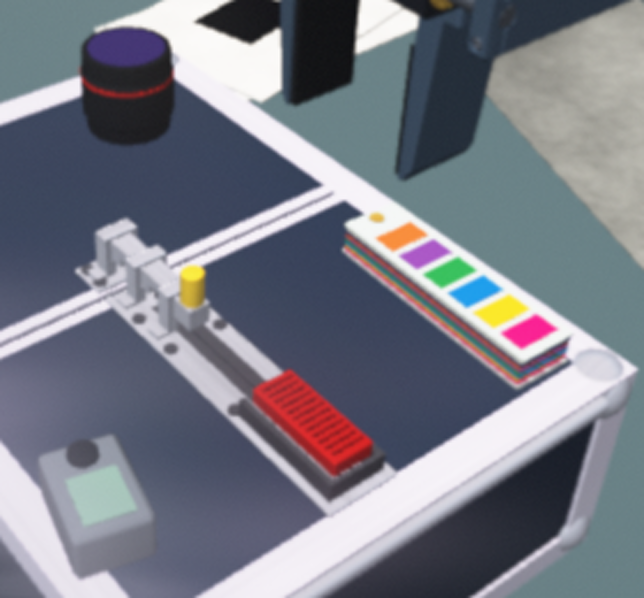

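The side picture shows the handle moved up against the front staple at (192,271) and the bar in the keeper at (115,235), with the other things unmoved. To check in numbers, I'll compute the handle travel and compare the pad with its initial "up" picture.

Run:
```python
from h import *
S=arm.get_calibration("side")
p=onz(S,(190+192/2.3,90+271/2.3),.2);q=onz(S,(411*.7,313*.7),.2)
print("travel mm",(p-q)@D*1e3, "lat",(p-q)@R[:,0]*1e3)
s=arm.snapshot("side");a=cv2.resize(cv2.imread("pics/side0.png")[:,:,::-1],(560,420),interpolation=cv2.INTER_AREA)
def box(i):
    i=i.astype(int);m=(i[...,0]>130)&(i[...,1]<70)&(i[...,2]<70);m[:240]=0;m[300:]=0;m[:,:290]=0;m[:,360:]=0
    v,u=np.nonzero(m);return u.mean(),v.mean(),len(u)
print("pad centroid before/after",box(a),box(s))
# expected shift for 7 mm down
print(arm.current_t(),arm.current_force())
```

```text
travel mm 28.229278072825064 lat 1.284007720507119
pad centroid before/after (np.float64(325.1079274116523), np.float64(272.51098376313274), 1047) (np.float64(325.01428571428573), np.float64(272.4904761904762), 1050)
22.9917 [ 0.35502756 -0.10369859  0.16569433]
```

The pad is back at its "up" position, with no pixel shift. The catch can only rise with the bolt home, so the bolt is locked.

```bash
python3 -c "
from rig import arm
print(arm.sign_off())"
```

```text
the job is handed in; nothing more can be done
None
```

The bolt is home in the keeper and locked by the sprung-up catch, the things on the lid look unmoved in the pictures, and the job was handed in at about 23 s.

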